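# Scan the gear coupling's label and rest the scanner

## Robot

A 6-joint arm with a two-finger parallel gripper is mounted at the origin on the work surface. World frame = base frame: x ahead of the robot, y to its left, z up, the work surface at z = 0. Lengths are in m, angles in rad, forces in N, time in s.
With the tool pointing down it reaches from about 0.3 to 0.85 m from the base axis. Payload 4.2 kg.
Tool frame: the origin (TCP) lies at the very end of the fingers, on their centre line; the grasp point (between the pads) lies 19 mm behind it (robot.tcp_to_grasp is the distance from the TCP to the grasp point, in m); z points along the fingers, y is the direction in which the jaws open and shut (so a half turn about z gives the same grasp; the last joint's range is limited). The gripper opens to 91 mm and grips with 3 to 60 N. Pads are 32 mm wide; open, the fingers measure 118 mm over their backs; the gripper's body (76 mm by 178 mm) begins 60 mm behind the grasp point.
Start: joints at [-0.02, 0.32, 1.565, -0, 1.257, -0.02], TCP at [0.575, 0, 0.214] pointing down, gripper open.
Joint ranges: [-3.11, 3.11], [-0.84, 2.01], [0.21, 2.61], [-1.34, 4.49], [0.05, 2.63], [-2.56, 2.56]. Speed limits (rad/s): [2.57, 2.57, 3.14, 3.14, 3.14, 3.14].

## Interface

Orientations are given as a unit quaternion [x, y, z, w].
In Python, from station import robot gives the robot as it stands.
- The arm moves only by the tool send_rows, never from a script. Its argument "steps" is one flat list of numbers, 7 for each row, row after row: the turn, a rotation vector about the world's x, y, z in rad, then the shift along the world's x, y, z in m, then the finger opening in m, from 0 to 0.0912. A call has 1 to 12 rows; each row is the pose to reach, as a shift and turn from the pose commanded when the call began; what a row does not reach only later rows make up. A row lasts 1/12 s, in which the tool goes at most 41.7 mm and 7.16 degrees, less where a joint would pass 70% of its speed; a pose out of reach is approached as far as the arm can. A call with a gripper value outside its range is refused whole. The fingers move at their own pace and stop on an object; "squeeze" is the grip in N (left out, the last holds). Time passes only in rows, so rows that repeat a pose let the fingers close. It gives the time, the measured TCP pose, the force and the opening at its end, in the units of the state.
- robot.read_state(): the state, without advancing time (a new reading comes with each control period).
- robot.capture(name): name is "scene" or "side" or "wrist"; returns the picture (400x640x3 uint8, blue, green, red); there is no depth.
- robot.camera_params(name): a dict with "mtx" (3x3 intrinsics, pixels), "R" (3x3) and "t" (3): a world point X has camera coordinates R X + t. Camera axes: x right, y down, z forward; pixel columns grow to the right and rows downward; lengths in m; the calibration is good to about 2 mm. A picture is of the moment at which its call begins: read the wrist's pose just before it. camera_params takes no time and is no camera call; for the wrist camera it gives the pose at the moment of the call.
- robot.close_job(): hands the job in, once; it reports no verdict.
The state is a dict: "time": time; "joint_pos": joint angles; "qvel": joint speeds; "effort": joint torques, N m; "position": TCP position; "eef_rot": TCP orientation; "force": force on the tool from outside, world axes, zero at the start; "moment": the same for the moment, N m; "grip_width": finger opening in m.
Only numpy, scipy, OpenCV 4.12 (cv2) and the standard library are available. Lean on these libraries where they do the work, as an engineer would, in place of code of your own. Each camera call takes 0.05 s, during which the arm holds its last target. There are 200 camera calls.

## Task

Pick up the scanner wand, point it at the middle of the barcode label on the stand that carries the gear coupling - square to the label, its nose about 8 cm away - and hold it still there for two seconds. Scan no other label. Then lay the wand gently in its sloped rest, nose at the low end and lying in both saddles, and let go; leave everything else where it is.

Things in the scene. Friction and masses are not known exactly. Their poses are not given: they have to be found in the camera images.
- scanner: loose scanner wand lying flat on the table, nose roughly towards the robot: 170 mm long, 30 mm high, about 0.2 kg. Black flat-sided handle 26 mm wide (x = -85 to +49 mm), then a grey head 40 mm wide (to x = +85 mm). Origin: middle of its length and width, on its underside; x: along it to the nose, z: up out of its back. Centre of mass within 20 mm of x = 0. It reads straight ahead along +x
- scanner_nose (a point): middle of the wand's front end, 85 mm ahead of its origin and 15 mm above its underside; axes as the wand's
- coupling_label: label on the stand carrying the gear coupling: white paper with black bars, 60 mm wide, 34 mm up the slope. It looks away from the robot and up. Origin: its middle, about 54 mm above the table; z: straight out of it, 40 degrees above level; y: level, along its width. Fixed. The 3 dark steel stands are alike (90 mm wide, flat top 70 mm above the table), in any order. The one to scan
- collar_label: label on the stand carrying the knurled collar: white paper with black bars, 60 mm wide, 34 mm up the slope. It looks away from the robot and up. Origin: its middle, about 54 mm above the table; z: straight out of it, 40 degrees above level; y: level, along its width. Fixed. The 3 dark steel stands are alike (90 mm wide, flat top 70 mm above the table), in any order. Not to be scanned
- flange_label: label on the stand carrying the square motor flange: white paper with black bars, 60 mm wide, 34 mm up the slope. It looks away from the robot and up. Origin: its middle, about 54 mm above the table; z: straight out of it, 40 degrees above level; y: level, along its width. Fixed. The 3 dark steel stands are alike (90 mm wide, flat top 70 mm above the table), in any order. Not to be scanned
- seat: seat of the scanner's rest, fixed, to the robot's right: two aluminium U-saddles on a bar sloping 20 degrees, low end towards the robot. Origin: where the wand's origin belongs, in the plane of the saddle floors under it, 64 mm above the table; x: down the slope (nose direction), z: out of the floors. Fingers have free room beside the wand between the saddles
- low_saddle (a point): middle of the low saddle's floor, 66 mm down the slope from the seat's origin: takes the wand's head, 52 mm wide inside, 18 mm long, cheeks 18 mm high. The floor runs on to a 10 mm high end lip, 8 mm ahead of the nose when the wand is centred; axes as the seat's
- high_saddle (a point): middle of the high saddle's floor, 60 mm up the slope from the seat's origin: takes the wand's handle, 36 mm wide inside, 18 mm long, cheeks 18 mm high; axes as the seat's
- coupling: a nickel-steel gear coupling, stepped, two toothed rings of 55 mm diameter with a waist between, 48 mm high; it stands on its label stand. Origin: centre of its underside. A bystander, loose: leave it where it is
- collar: a knurled steel collar, plain ring 47 mm diameter, 20 mm high; it lies on another label stand. Origin: centre of its underside. A bystander, loose: leave it where it is
- flange: a square blue motor flange, 56 x 56 mm plate 10 mm thick with a 34 mm round boss, 18 mm high in all; it lies on another label stand. Origin: centre of its underside. A bystander, loose: leave it where it is
- washer: a flat tan thrust washer, 54 mm diameter, 6 mm thick, lying on the table. Origin: centre of its underside. A bystander, loose: leave it where it is
- gear: a steel spur gear, 59 mm over the teeth, 26 mm high, lying on the table. Origin: centre of its underside. A bystander, loose: leave it where it is
- cup: an open metal catch cup, 72 mm rim diameter, 60 mm high, under the end of the sheet-metal chute. Origin: centre of its underside. A bystander, loose: leave it where it is
- screwdriver: a screwdriver, lying on the table's far side, roughly across the robot's view. Origin: on its centre line, at table height. A bystander, loose: leave it where it is
- oiler: a white oil bottle, 48 mm diameter, 110 mm high, standing on the table. Origin: centre of its underside. A bystander, loose: leave it where it is
Things that resemble listed ones, but are neither listed nor needed, are in the scene too. Of the things that look like the scanner, the middle-sized one is meant.

How it is judged:
On the way:
1. scanner held still 1.2 s on the coupling's label: its middle 50-110 mm ahead of the nose and within 12 mm of the wand's axis each way, wand within 20 degrees of square (under 20 mm/s, 0.15 rad/s) (x of coupling_label in the frame of scanner_nose between 0.05 and 0.11 m and y of coupling_label in the frame of scanner_nose between -0.012 and 0.012 m and z of coupling_label in the frame of scanner_nose between -0.012 and 0.012 m and angle between the x axis of scanner and the z axis of coupling_label, either way round below 0.35 rad and linear speed of scanner below 0.02 m/s and angular speed of scanner below 0.15 rad/s), for 1.2 s.
At the end, for the whole second after the job is handed in: the scanner lies released and at rest on both saddles of the sloped rest, nose at the low end, underside down: its origin within 18 mm along, 8 mm across and 5 mm above the seat's origin, its axes within 7 degrees of the seat's (x of scanner in the frame of seat between -0.018 and 0.018 m and y of scanner in the frame of seat between -0.008 and 0.008 m and z of scanner in the frame of seat between -0.004 and 0.005 m and x of scanner_nose in the frame of seat above 0.06 m and z of scanner_nose in the frame of seat above 0.008 m and angle between the x axis of scanner and the x axis of seat, either way round below 0.12 rad and angle between the z axis of scanner and the z axis of seat, either way round below 0.12 rad and linear speed of scanner below 0.01 m/s and contact force between scanner and the fingers below 0.1 N); the robot touches nothing.
It fails at once if a bystander is pushed more than 30 mm from where it was (distance of any of coupling, collar, flange, washer, gear, cup, screwdriver, oiler from where it was at the start of the episode above 0.03 m).
It fails at once if the scanner is held still on the label of the collar instead (a wrong scan) (x of collar_label in the frame of scanner_nose between 0.05 and 0.11 m and y of collar_label in the frame of scanner_nose between -0.012 and 0.012 m and z of collar_label in the frame of scanner_nose between -0.012 and 0.012 m and angle between the x axis of scanner and the z axis of collar_label, either way round below 0.35 rad and linear speed of scanner below 0.006 m/s and angular speed of scanner below 0.04 rad/s).
It fails at once if the scanner is held still on the label of the flange instead (a wrong scan) (x of flange_label in the frame of scanner_nose between 0.05 and 0.11 m and y of flange_label in the frame of scanner_nose between -0.012 and 0.012 m and z of flange_label in the frame of scanner_nose between -0.012 and 0.012 m and angle between the x axis of scanner and the z axis of flange_label, either way round below 0.35 rad and linear speed of scanner below 0.006 m/s and angular speed of scanner below 0.04 rad/s).
It fails at once if the scanner is dropped or thrown (faster than 0.5 m/s while not held) (linear speed of scanner above 0.5 m/s and contact force between scanner and the fingers below 0.1 N).
It also fails if it takes over 53 s, if anything falls off the work surface, if the arm or the gripper's body presses on something with over 40 N, if the wrist force passes 120 N, or if a joint passes its speed limit or range.

## Working session

There is one attempt and no reset: what is moved stays moved. The work goes in short steps, Python scripts to look and compute and a tool call to move; the robot and the scene stay as the last step left them, time stands still between calls to the robot, and variables do not carry over. Pictures are saved under pics/ and viewed, about 8 in all and at most 12, crops included, and the job is handed in when it is done.

Besides the shell and the picture viewer there is one more tool, called after ">>>" as name(argument=value, ...) on one line, values as JSON. send_rows: Moves the arm, as the interface text tells. Its arguments: {"type":"object","properties":{"steps":{"type":"array","items":{"type":"number"}},"squeeze":{"type":"number"}},"required":["steps"]}

```bash
mkdir -p pics; ls
python3 - <<'E'
from station import robot
import cv2
for n in("scene","side","wrist"):
    cv2.imwrite(f"pics/{n}0.png",robot.capture(n))
    p=robot.camera_params(n);print(n,p)
print(robot.read_state())
E
```

```text
pics
scene {'mtx': array([[375.94924737,   0.        , 317.54682161],
       [  0.        , 375.94924737, 194.96869557],
       [  0.        ,   0.        ,   1.        ]]), 'R': array([[-0.45178489,  0.89210644, -0.00604279],
       [ 0.66313663,  0.33128248, -0.67119425],
       [-0.59677484, -0.30724262, -0.74125688]]), 't': array([ 0.24048954, -0.29649292,  1.40429176])}
side {'mtx': array([[374.65345124,   0.        , 316.01155596],
       [  0.        , 374.65345124, 202.26086214],
       [  0.        ,   0.        ,   1.        ]]), 'R': array([[ 0.95705957, -0.28955564, -0.01394677],
       [-0.19540856, -0.60884579, -0.76884478],
       [ 0.21413191,  0.73855557, -0.63928334]]), 't': array([-0.51265714,  0.17425765,  1.2261781 ])}
wrist {'mtx': array([[277.75238502,   0.        , 316.99748403],
       [  0.        , 277.75238502, 199.86332902],
       [  0.        ,   0.        ,   1.        ]]), 'R': array([[ 9.99998672e-01, -1.20741985e-03, -1.09429618e-03],
       [-9.17293957e-04, -9.72142392e-01,  2.34389266e-01],
       [-1.34681795e-03, -2.34387951e-01, -9.72142209e-01]]), 't': array([-0.57577776, -0.02479127,  0.38918535])}
{'time': 0.15, 'joint_pos': array([-1.99955779e-02,  3.20153153e-01,  1.56536067e+00,  3.28245799e-07,
        1.25740860e+00, -1.99811466e-02]), 'qvel': array([ 0.00097461, -0.0036186 , -0.0048068 , -0.00036577,  0.00139286,
        0.00151115]), 'effort': array([-5.72294630e-04, -4.12774551e+01, -2.32154489e+01,  7.26667210e-02,
        4.33494255e-02, -9.00343002e-05]), 'position': array([5.74633221e-01, 1.07492495e-05, 2.13323569e-01]), 'eef_rot': array([ 7.07111763e-01,  7.07101487e-01, -4.60542535e-04, -4.79556883e-04]), 'force': array([ 0.31547046,  0.04284003, -0.15994414]), 'moment': array([-0.00953975,  0.0299402 ,  0.01452195]), 'grip_width': 0.09097339148603603}
```

View pics/scene0.png

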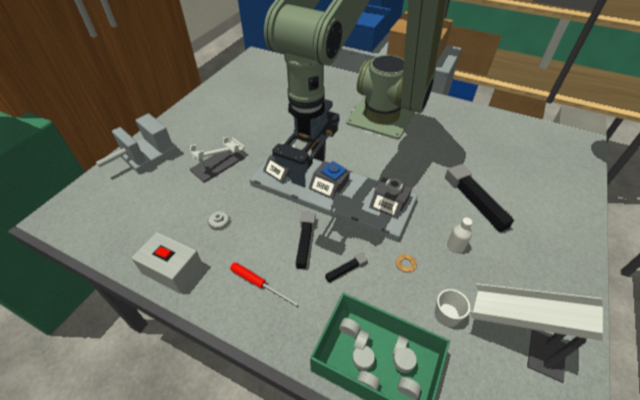

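View pics/side0.png

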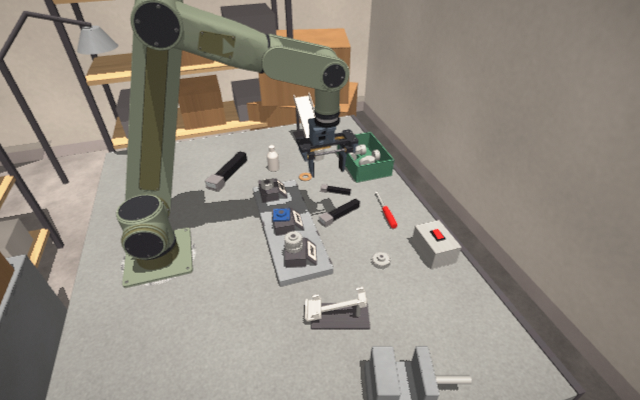

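The scene view shows three wands: big (480,197), middle-sized (305,240) and small (347,267). I mean the middle one. In the side view the coupling seems to be on the nearest stand (293,245). I'll check both in enlarged crops.

Run:
```python
import cv2,numpy as np
s=cv2.imread("pics/scene0.png");d=cv2.imread("pics/side0.png")
r=lambda im,x,y,w,h,W,H:cv2.resize(im[y:y+h,x:x+w],(W,H),interpolation=cv2.INTER_CUBIC)
# scene x185-445? 4x: 200x150 -> 800x600
cv2.imwrite("pics/c1.png",r(s,180,130,200,150,800,600))
cv2.imwrite("pics/c2.png",r(d,240,180,160,150,640,600))
```

```text
(no output)
```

View pics/c1.png

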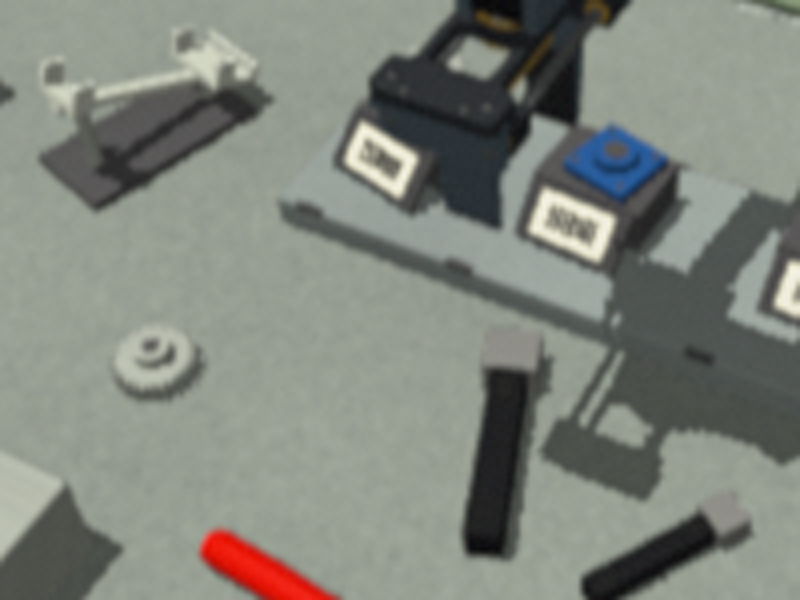

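View pics/c2.png

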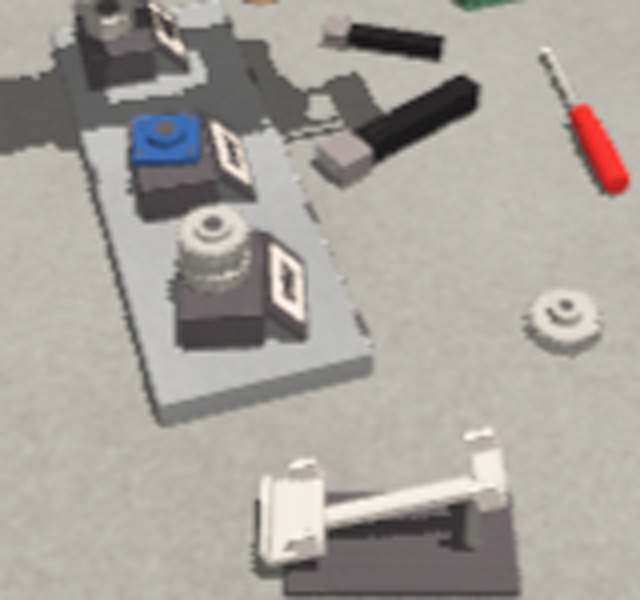

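View pics/wrist0.png

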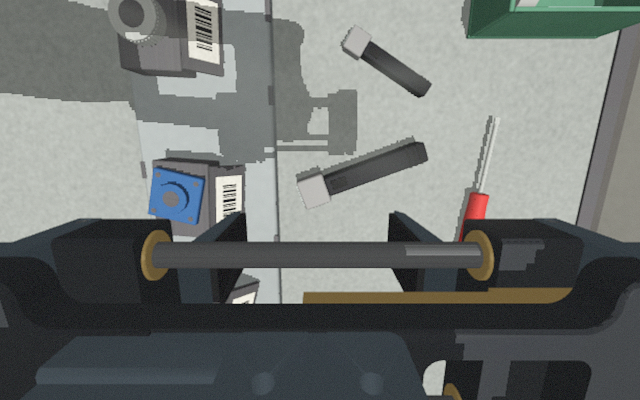

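The crops confirm both. The coupling, with its two rings and a waist, is on the stand nearest the side camera: label at side ≈(312,250), scene ≈(275,170). The middle wand's nose is at scene ≈(308,214) and its tail at ≈(301,267). Next I'll turn these pixels into positions.

```bash
cat > h.py <<'E'
import numpy as np,cv2
from station import robot
def bp(p,uv,z):
    d=p["R"].T@np.linalg.solve(p["mtx"],[*uv,1]);c=-p["R"].T@p["t"]
    return c+d*(z-c[2])/d[2]
def tri(obs):
    A=[];b=[]
    for p,uv in obs:
        d=p["R"].T@np.linalg.solve(p["mtx"],[*uv,1]);d/=np.linalg.norm(d)
        P=np.eye(3)-np.outer(d,d);A.append(P);b.append(P@(-p["R"].T@p["t"]))
    x=np.linalg.lstsq(np.vstack(A),np.hstack(b),rcond=None)[0]
    return x,[np.linalg.norm(P@x-c) for P,c in zip(A,b)]
def pix(p,X):
    q=p["mtx"]@(p["R"]@np.asarray(X)+p["t"]);return q[:2]/q[2]
E
python3 - <<'E'
from h import *
np.set_printoptions(precision=4,suppress=True)
S,D,W=[robot.camera_params(n) for n in("scene","side","wrist")]
s=lambda x,y:(180+x/4,130+y/4); d=lambda x,y:(240+x/4,180+y/4)
print("wand W",[bp(W,q,.03)[:2] for q in[(298,181),(306,208),(418,141),(426,158)]])
print("wand S",[bp(S,s(*q),.03)[:2] for q in[(488,328),(543,333),(467,543),(507,545)]])
print("wand D",[bp(D,d(*q),.03)[:2] for q in[(315,152),(350,165),(458,78),(480,92)]])
print("label tri",tri([(S,s(382,160)),(D,d(287,279))]))
print("corners S",[bp(S,s(*q),z) for q,z in[((363,118),.065),((421,157),.065),((402,201),.043),((342,158),.043)]])
print("corners D",[bp(D,d(*q),z) for q,z in[((268,240),.065),((270,282),.065),((304,315),.043),((299,264),.043)]])
print("flange label W",[bp(W,q,.054) for q in[(228,197)]])
print("low tri",tri([(S,s(215,65)),(D,d(295,518))]),"high",tri([(S,s(70,95)),(D,d(488,470))]))
E
```

```text
wand W [array([0.5513, 0.0062]), array([ 0.5613, -0.0298]), array([0.7016, 0.0565]), array([0.7135, 0.0354])]
wand S [array([ 0.5654, -0.0319]), array([0.5522, 0.0047]), array([0.7242, 0.0392]), array([0.7142, 0.0622])]
wand D [array([ 0.5413, -0.0159]), array([ 0.5652, -0.0411]), array([0.6974, 0.0413]), array([0.7092, 0.0163])]
label tri (array([ 0.4708, -0.1729,  0.0512]), [np.float64(0.000633619019849796), np.float64(0.0006336190198499358)])
corners S [array([ 0.4501, -0.2016,  0.065 ]), array([ 0.4674, -0.1403,  0.065 ]), array([ 0.4955, -0.1421,  0.043 ]), array([ 0.4763, -0.2068,  0.043 ])]
corners D [array([ 0.4645, -0.1403,  0.065 ]), array([ 0.4538, -0.1839,  0.065 ]), array([ 0.4743, -0.2048,  0.043 ]), array([ 0.486 , -0.1523,  0.043 ])]
flange label W [array([ 0.4674, -0.0093,  0.054 ])]
low tri (array([ 0.4185, -0.3683,  0.0305]), [np.float64(0.0002500395843002899), np.float64(0.00025003958430071287)]) high (array([ 0.5418, -0.4043,  0.0812]), [np.float64(0.00013353311917990398), np.float64(0.00013353311918091887)])
```

The positions agree across cameras: wand middle ≈ (0.636, 0.018), yaw ≈ −158.7°, length 0.167 m against 0.170 m given. The label is at ≈ (0.471, −0.173) and its normal has yaw ≈ −16°. I'll turn +1.943 rad so the camera is on the nose side, then go down.

>>> send_rows(steps=[0,0,0.12,0.005,0.001,-0.005,0.07,0,0,0.24,0.01,0.003,-0.01,0.07,0,0,0.36,0.016,0.005,-0.02,0.07,0,0,0.48,0.022,0.007,-0.03,0.07,0,0,0.6,0.028,0.009,-0.04,0.07,0,0,0.72,0.034,0.011,-0.05,0.07,0,0,0.84,0.04,0.012,-0.06,0.07,0,0,0.96,0.045,0.013,-0.07,0.07,0,0,1.08,0.05,0.014,-0.08,0.07,0,0,1.2,0.055,0.016,-0.09,0.07,0,0,1.32,0.06,0.017,-0.095,0.07,0,0,1.443,0.061,0.0175,-0.1,0.07])

```text
time: 1.15
position: [0.6363, 0.0176, 0.1128]
eef_rot: [0.061, 0.998, 0.0, -0.0]
force: [0.6, 0.4, 0.6]
grip_width: 0.0701
```

>>> send_rows(steps=[0,0,0.1,0,0,-0.01,0.07,0,0,0.2,0,0,-0.02,0.07,0,0,0.3,0,0,-0.03,0.07,0,0,0.4,0,0,-0.035,0.07,0,0,0.5,0,0,-0.04,0.07,0,0,0.5,0,0,-0.04,0.07,0,0,0.5,0,0,-0.04,0.07])

```text
time: 1.73
position: [0.6357, 0.0175, 0.0735]
eef_rot: [-0.184, 0.983, 0.0, -0.001]
force: [0.3, 0.6, 0.8]
grip_width: 0.0698
```

Run:
```python
from h import *
s=robot.read_state();print(s["joint_pos"],s["position"],s["eef_rot"],s["time"])
W=robot.camera_params("wrist");cv2.imwrite("pics/w1.png",robot.capture("wrist"))
for X in[(.557,-.012,.03),(.595,.002,.03),(.636,.0175,.03)]:print(pix(W,X))
```

```text
[ 9.38292038e-03  5.24928690e-01  1.60698769e+00  1.10479538e-04
  1.01085781e+00 -1.93112485e+00] [0.63569582 0.01749679 0.07352205] [-1.83775816e-01  9.82968005e-01  1.49200842e-04 -5.73529067e-04] 1.7333
[317.82856578 104.5824905 ]
[316.97508496 160.26488703]
[316.59463771 215.21441602]
```

View pics/w1.png

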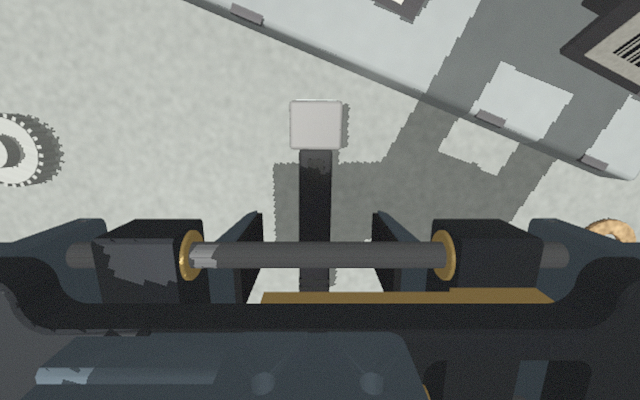

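The wand is centred between the fingers. Its nose is at row ≈101 against 104.6 predicted, so the nose is ~87 mm ahead of the TCP (wand origin at tool x ≈ +2 mm). It's aligned to well under a degree, so I'll go down and grip.

>>> send_rows(steps=[0,0,0,0,0,-0.02,0.07,0,0,0,0,0,-0.04,0.07,0,0,0,0,0,-0.055,0.07,0,0,0,0,0,-0.063,0.07,0,0,0,0,0,-0.068,0.07,0,0,0,0,0,-0.068,0.07,0,0,0,0,0,-0.068,0.07])

```text
time: 2.37
position: [0.6366, 0.0175, 0.0066]
eef_rot: [-0.185, 0.983, -0.0, 0.001]
force: [0.1, -0.7, 0.5]
grip_width: 0.0699
```

>>> send_rows(steps=[0,0,0,0,0,0,0.04,0,0,0,0,0,0,0.03,0,0,0,0,0,0,0.02,0,0,0,0,0,0,0.015,0,0,0,0,0,0,0.015,0,0,0,0,0,0,0.015,0,0,0,0,0,0,0.015], squeeze=30)

```text
time: 2.95
position: [0.6362, 0.0173, 0.0061]
eef_rot: [-0.185, 0.983, -0.0, 0.0]
force: [0.2, -1.2, -0.0]
grip_width: 0.0262
```

>>> send_rows(steps=[0,0,0,0,0,0.005,0.015,0,0,0,0,0,0.015,0.015,0,0,0,0,0,0.03,0.015,0,0,0,0,0,0.05,0.015,0,0,0,0,0,0.075,0.015,0,0,0,0,0,0.1,0.015,0,0,0,0,0,0.125,0.015,0,0,0,0,0,0.15,0.015,0,0,0,0,0,0.175,0.015,0,0,0,0,0,0.19,0.015,0,0,0,0,0,0.2,0.015,0,0,0,0,0,0.2,0.015])

```text
time: 3.95
position: [0.637, 0.0176, 0.209]
eef_rot: [-0.185, 0.983, -0.0, 0.002]
force: [0.4, -0.1, -1.8]
grip_width: 0.0257
```

Gripped and lifted. Next, a composite of enlarged crops of the label and the rest.

Run:
```python
from h import *
s=robot.capture("scene");d=robot.capture("side")
cv2.imwrite("pics/s2.png",s);cv2.imwrite("pics/d2.png",d)
r=lambda im,x,y:cv2.resize(im[y:y+60,x:x+80],(400,300),interpolation=cv2.INTER_CUBIC)
cv2.imwrite("pics/m2.png",np.vstack([np.hstack([r(s,180,130),r(d,300,280)]),np.hstack([r(s,245,145),r(d,260,225)])]))
```

```text
(no output)
```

View pics/m2.png

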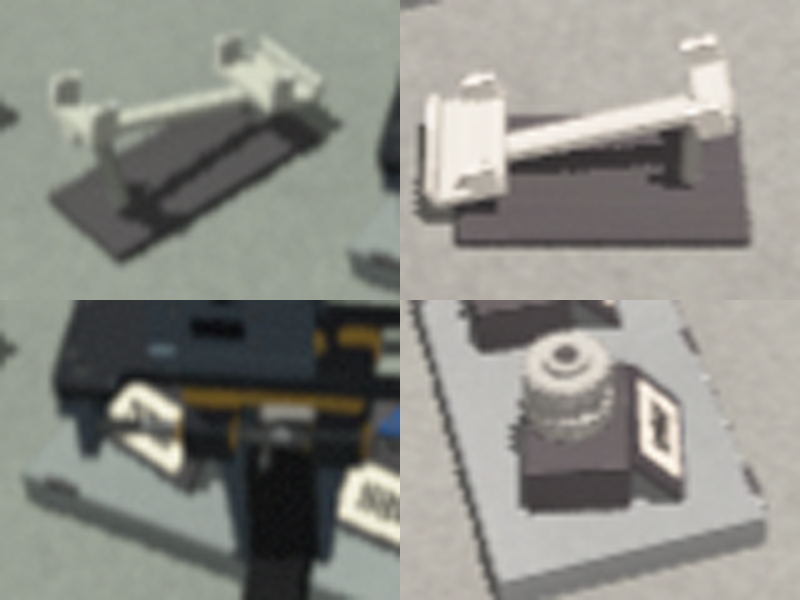

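```bash
cat >> h.py <<'E'
from scipy.spatial.transform import Rotation as Ro
def seatR(yaw): # x down slope along yaw
    return (Ro.from_euler('z',yaw)*Ro.from_euler('y',np.radians(20))).as_matrix()
E
python3 - <<'E'
from h import *
from scipy.optimize import least_squares
np.set_printoptions(precision=4,suppress=True)
S,D=robot.camera_params("scene"),robot.camera_params("side")
s=lambda x,y:(180+x/5,130+y/5); d=lambda x,y:(300+(x-400)/5,280+y/5)
H,L,P=(-.06,0,.018),(.066,0,.018),(.0945,0,.010)
F=[(S,s(87,92),H),(D,d(706,70),H),(S,s(257,61),L),(D,d(478,129),L),(S,s(292,58),P),(D,d(430,147),P)]
def res(v):
    R=seatR(v[2]);return np.hstack([pix(c,R@np.array(m)+[v[0],v[1],.064])-uv for c,uv,m in F])
o=least_squares(res,[.48,-.385,2.86]);print(o.x,np.degrees(o.x[2]));print(o.fun.reshape(-1,2))
for z in(1,):
  a=[tri([f[:2] for f in F[i:i+2]])[0] for i in(0,2,4)];print(a)
# base plate corners (table level) 
print([bp(D,d(*q),0.004)[:2] for q in[(455,243),(748,243)]],[bp(S,s(*q),0.004)[:2] for q in[(50,197),(122,262),(338,122)]])
R=seatR(o.x[2])
im={'S':cv2.imread("pics/s2.png"),'D':cv2.imread("pics/d2.png")}
out=[]
for k,c,x0,y0 in(('S',S,180,130),('D',D,300,280)):
    q=cv2.resize(im[k][y0:y0+60,x0:x0+80],(400*1,300),interpolation=cv2.INTER_CUBIC)
    for xs,w in((.066,.026),(-.06,.018)):
        for sg in(1,-1):
            pts=[pix(c,R@np.array([xs+a,sg*w,h])+[o.x[0],o.x[1],.064]) for a,h in((-.009,0),(-.009,.018),(.009,.018),(.009,0))]
            pts=((np.array(pts)-[x0,y0])*5+2).astype(int);cv2.polylines(q,[pts],True,(0,0,255),1)
    out.append(q)
lab=cv2.imread("pics/d2.png")[225:285,260:340];out=np.hstack(out)
cv2.imwrite("pics/m3.png",out)
E
```

```text
[ 0.488  -0.391   2.8658] 164.19992857296086
[[-0.4028 -0.8601]
 [-0.5729 -0.5613]
 [-0.7968 -2.2157]
 [-0.1057 -1.4661]
 [-1.1437 -1.0098]
 [ 0.7173 -1.0677]]
[array([ 0.5374, -0.4042,  0.0985]), array([ 0.4228, -0.371 ,  0.0497]), array([ 0.397 , -0.3644,  0.0354])]
[array([ 0.3988, -0.4058]), array([ 0.5492, -0.4528])] [array([ 0.552 , -0.4503]), array([ 0.5779, -0.3718]), array([ 0.4088, -0.3247])]
```

View pics/m3.png

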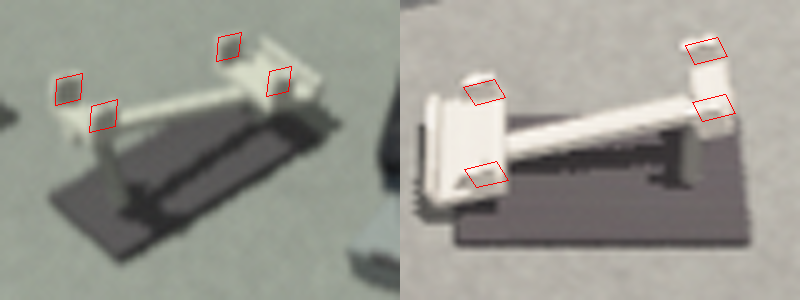

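The seat fit is good: the red model cheeks lie on the real ones to within ~2 mm. Next are the label centre and yaw, and the scan and seat TCP targets.

```bash
cat >> h.py <<'E'
def wandR(yaw,pitch): # nose heading yaw, nose down by pitch
    return (Ro.from_euler('z',yaw)*Ro.from_euler('y',pitch)).as_matrix()
def tcp_target(Rw,org):
    Rt=Rw@np.diag([1,-1,-1.]);return Ro.from_matrix(Rt),org-Rt@np.array([.002,0,.006])
def move(Rt,p):
    s=robot.read_state();R0=Ro.from_quat(s["eef_rot"])
    return (Rt*R0.inv()).as_rotvec().round(4),(p-s["position"]).round(4)
E
python3 - <<'E'
from h import *
np.set_printoptions(precision=4,suppress=True)
S,D=robot.camera_params("scene"),robot.camera_params("side")
s=lambda x,y:(180+x/4,130+y/4); d=lambda x,y:(260+(x-400)/5,225+(y-300)/5)
print("center",bp(S,s(382,160),.054),bp(D,d(658,421),.054))
c=[bp(D,d(*q),z) for q,z in[((640,370),.067),((637,437),.067),((675,405),.041),((682,473),.041)]];print(c)
for a,b in((c[0],c[1]),(c[2],c[3])):e=a-b;print(np.degrees(np.arctan2(-e[0],e[1])),np.linalg.norm(e))
L=np.array([.471,-.174,.054]);y=np.radians(-16.2)
n=Ro.from_euler('z',y).apply([np.cos(np.radians(40)),0,np.sin(np.radians(40))])
Rw=wandR(y+np.pi,np.radians(40));print(Rw[:,0],-n)
for k in(.13,.08):
    o=L+n*(k+.085)-.015*Rw[:,2];print(k,o,tcp_target(Rw,o)[1],move(*tcp_target(Rw,o)))
E
```

```text
center [ 0.4738 -0.1714  0.054 ] [ 0.4699 -0.1725  0.054 ]
[array([ 0.4682, -0.1389,  0.067 ]), array([ 0.4509, -0.1931,  0.067 ]), array([ 0.4873, -0.1507,  0.041 ]), array([ 0.4749, -0.2068,  0.041 ])]
-17.725203917421158 0.05690520173215061
-12.426285797521556 0.05742998368343333
[-0.7356  0.2137 -0.6428] [-0.7356  0.2137 -0.6428]
0.13 [ 0.6384 -0.2226  0.1807] [ 0.6362 -0.222   0.1866] (array([ 0.0314, -0.7105, -0.6278]), array([ 0.0007, -0.2395, -0.019 ]))
0.08 [ 0.6016 -0.212   0.1486] [ 0.5994 -0.2113  0.1545] (array([ 0.0314, -0.7105, -0.6278]), array([-0.0361, -0.2288, -0.0511]))
```

>>> send_rows(steps=[0.0026,-0.0592,-0.0523,0,-0.012,0,0.015,0.0052,-0.1184,-0.1046,0,-0.032,0,0.015,0.0079,-0.1776,-0.1569,0,-0.055,0,0.015,0.0105,-0.2368,-0.2093,0,-0.078,0,0.015,0.0131,-0.296,-0.2616,0,-0.1,0,0.015,0.0157,-0.3552,-0.3139,0,-0.122,0,0.015,0.0183,-0.4145,-0.3662,0,-0.145,-0.002,0.015,0.0209,-0.4737,-0.4185,0,-0.168,-0.005,0.015,0.0236,-0.5329,-0.4708,0,-0.19,-0.009,0.015,0.0262,-0.5921,-0.5232,0,-0.21,-0.013,0.015,0.0288,-0.6513,-0.5755,0,-0.227,-0.016,0.015,0.0314,-0.7105,-0.6278,0.0007,-0.2395,-0.019,0.015])

```text
time: 5.05
position: [0.6348, -0.2232, 0.1844]
eef_rot: [0.135, 0.93, -0.049, 0.338]
force: [0.3, 1.4, -4.0]
grip_width: 0.0261
```

>>> send_rows(steps=[0,0,0,0,0,0,0.015,0,0,0,0,0,0,0.015,0,0,0,0,0,0,0.015])

```text
time: 5.3
position: [0.6368, -0.2215, 0.1865]
eef_rot: [0.132, 0.931, -0.048, 0.338]
force: [-0.1, 0.1, -1.9]
grip_width: 0.0255
```

Run:
```python
from h import *
np.set_printoptions(precision=4,suppress=True)
s=robot.read_state();print(s["joint_pos"],s["position"],s["eef_rot"],s["time"])
W=robot.camera_params("wrist");a=robot.capture("wrist")
cv2.imwrite("pics/w2.png",a)
L=np.array([.471,-.174,.054]);y=np.radians(-16.2)
n=Ro.from_euler('z',y).apply([np.cos(np.radians(40)),0,np.sin(np.radians(40))])
w=Ro.from_euler('z',y).apply([0,1,0]);u=np.cross(n,w)
print("center",pix(W,L),"corners",[pix(W,L+i*.03*w+j*.017*u) for i in(1,-1) for j in(1,-1)])
Rt=Ro.from_quat(s["eef_rot"]).as_matrix()
print("nose top corners",[pix(W,s["position"]+Rt@np.array([.087,b,-.024])) for b in(-.02,.02)])
np.save("w2.npy",[W["mtx"],W["R"],np.c_[W["t"],W["t"],W["t"]]])
```

```text
[-0.3845  0.241   1.9757  0.2807  0.2396 -1.9233] [ 0.6368 -0.2215  0.1865] [ 0.1318  0.9306 -0.0481  0.3381] 5.3
center [ 313.2438 -228.7761] corners [array([ 392.9382, -286.4327]), array([ 374.6082, -185.0316]), array([ 232.3358, -286.4526]), array([ 252.8117, -185.0552])]
nose top corners [array([273.9553,  86.8945]), array([355.41  ,  86.8093])]
```

View pics/w2.png

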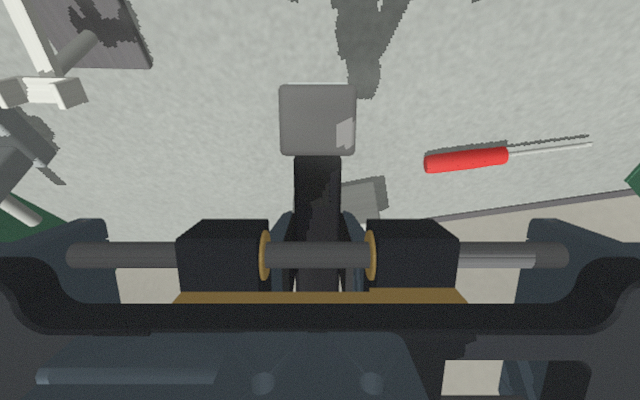

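This shows the wand held square in the fingers, with its nose edge at row 85 against 87 predicted. The label is outside this view. Moving in to 8 cm and holding.

>>> send_rows(steps=[0,0,0,-0.003,0.001,-0.003,0.015,0,0,0,-0.008,0.0025,-0.007,0.015,0,0,0,-0.014,0.004,-0.012,0.015,0,0,0,-0.02,0.006,-0.018,0.015,0,0,0,-0.026,0.008,-0.023,0.015,0,0,0,-0.031,0.009,-0.027,0.015,0,0,0,-0.035,0.01,-0.03,0.015,0,0,0,-0.0368,0.0107,-0.0321,0.015,0,0,0,-0.0368,0.0107,-0.0321,0.015,0,0,0,-0.0368,0.0107,-0.0321,0.015,0,0,0,-0.0368,0.0107,-0.0321,0.015,0,0,0,-0.0368,0.0107,-0.0321,0.015])

```text
time: 6.35
position: [0.6002, -0.2113, 0.1552]
eef_rot: [0.132, 0.93, -0.048, 0.339]
force: [0.6, 0.7, -2.0]
grip_width: 0.0261
```

Run:
```python
from h import *
np.set_printoptions(precision=4,suppress=True)
s=robot.read_state();print(s["joint_pos"],s["position"],s["time"])
Rt=Ro.from_quat(s["eef_rot"]).as_matrix()
nose=s["position"]+Rt@np.array([.0875,0,-.009]);print("label in nose",(Rt.T@(np.array([.471,-.174,.054])-nose)))
out=[]
for n,x,y in(("scene",235,130),("side",285,215)):
    p=robot.camera_params(n);im=robot.capture(n)
    q=cv2.resize(im[y:y+100,x:x+80],(400,500),interpolation=cv2.INTER_CUBIC)
    for X in(nose+.001*Rt[:,0],nose+.08*Rt[:,0]):
        u=(pix(p,X)-[x,y])*5+2;print(n,u);cv2.circle(q,tuple(u.astype(int)),3,(0,0,255),1)
    out.append(q)
cv2.imwrite("pics/m4.png",np.hstack(out))
```

```text
[-0.3942  0.2294  2.0979  0.5473  0.1377 -2.1998] [ 0.6002 -0.2113  0.1552] 6.35
label in nose [ 0.0806 -0.0002 -0.0002]
scene [116.4384 187.8481]
scene [202.8252 198.0882]
side [236.542  113.9483]
side [138.2049 173.7465]
```

View pics/m4.png

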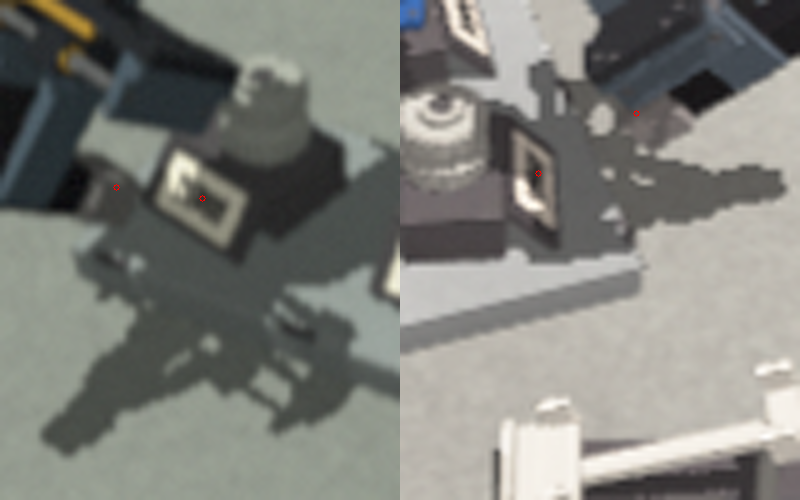

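The label's middle is at crop ≈(202,203) in the scene view and ≈(534,186) in the side view. The aim points are (203,198) and (538,174), so the aim is off by ~3 mm, well inside 12 mm. I'll nudge 2 mm and hold for over 2 s.

>>> send_rows(steps=[0,0,0,0,-0.002,-0.002,0.015,0,0,0,0,-0.002,-0.002,0.015,0,0,0,0,-0.002,-0.002,0.015,0,0,0,0,-0.002,-0.002,0.015,0,0,0,0,-0.002,-0.002,0.015,0,0,0,0,-0.002,-0.002,0.015,0,0,0,0,-0.002,-0.002,0.015,0,0,0,0,-0.002,-0.002,0.015,0,0,0,0,-0.002,-0.002,0.015,0,0,0,0,-0.002,-0.002,0.015,0,0,0,0,-0.002,-0.002,0.015,0,0,0,0,-0.002,-0.002,0.015])

```text
time: 7.45
position: [0.5999, -0.2133, 0.1528]
eef_rot: [0.132, 0.93, -0.048, 0.339]
force: [0.2, -0.3, -2.1]
grip_width: 0.0259
```

>>> send_rows(steps=[0,0,0,0,0,0,0.015,0,0,0,0,0,0,0.015,0,0,0,0,0,0,0.015,0,0,0,0,0,0,0.015,0,0,0,0,0,0,0.015,0,0,0,0,0,0,0.015,0,0,0,0,0,0,0.015,0,0,0,0,0,0,0.015,0,0,0,0,0,0,0.015,0,0,0,0,0,0,0.015,0,0,0,0,0,0,0.015,0,0,0,0,0,0,0.015])

```text
time: 8.45
position: [0.5999, -0.2133, 0.1529]
eef_rot: [0.132, 0.93, -0.048, 0.339]
force: [0.7, 0.4, -0.8]
grip_width: 0.0256
```

>>> send_rows(steps=[0,0,0,0,0,0,0.015,0,0,0,0,0,0,0.015,0,0,0,0,0,0,0.015,0,0,0,0,0,0,0.015,0,0,0,0,0,0,0.015,0,0,0,0,0,0,0.015,0,0,0,0,0,0,0.015,0,0,0,0,0,0,0.015])

```text
time: 9.12
position: [0.5999, -0.2133, 0.1529]
eef_rot: [0.132, 0.93, -0.048, 0.339]
force: [0.5, -0.1, -1.5]
grip_width: 0.0259
```

Run:
```python
from h import *
np.set_printoptions(precision=4,suppress=True)
s=robot.read_state();print(s["position"],np.abs(s["qvel"]).max(),s["time"])
Rw=wandR(np.radians(164),np.radians(20));o=np.array([.488,-.391,.064])
for up in(.08,.03,0):
    t=tcp_target(Rw,o+up*Rw[:,2]);print(up,t[1],t[0].as_quat(),move(*t))
```

```text
[ 0.5999 -0.2133  0.1529] 0.0018826681582823543 9.1167
0.08 [ 0.4615 -0.3834  0.1455] [ 0.1371  0.9752 -0.0242  0.172 ] (array([0.0973, 0.3361, 0.0036]), array([-0.1384, -0.1701, -0.0074]))
0.03 [ 0.478  -0.3881  0.0985] [ 0.1371  0.9752 -0.0242  0.172 ] (array([0.0973, 0.3361, 0.0036]), array([-0.1219, -0.1748, -0.0544]))
0 [ 0.4878 -0.391   0.0703] [ 0.1371  0.9752 -0.0242  0.172 ] (array([0.0973, 0.3361, 0.0036]), array([-0.1121, -0.1777, -0.0825]))
```

The wand was held still for over 2.5 s with joint speeds near zero. Now backing away upwards and over to the rest.

>>> send_rows(steps=[0,0,0,0.005,-0.012,0.015,0.015,0,0,0,0.01,-0.03,0.035,0.015,0.012,0.042,0,0.01,-0.055,0.055,0.015,0.024,0.084,0.001,0,-0.08,0.07,0.015,0.037,0.126,0.0015,-0.02,-0.105,0.075,0.015,0.049,0.168,0.002,-0.045,-0.125,0.072,0.015,0.061,0.21,0.0025,-0.07,-0.14,0.065,0.015,0.073,0.252,0.003,-0.095,-0.153,0.05,0.015,0.085,0.294,0.0032,-0.118,-0.162,0.035,0.015,0.0973,0.3361,0.0036,-0.135,-0.168,0.02,0.015,0.0973,0.3361,0.0036,-0.145,-0.168,0.0114,0.015,0.0973,0.3361,0.0036,-0.145,-0.168,0.0114,0.015])

```text
time: 10.12
position: [0.4524, -0.3808, 0.1618]
eef_rot: [0.138, 0.976, -0.023, 0.17]
force: [-0.4, 0.0, -1.4]
grip_width: 0.0259
```

>>> send_rows(steps=[0,0,0,0.009,-0.0025,-0.025,0.015,0,0,0,0.018,-0.005,-0.05,0.015,0,0,0,0.022,-0.0065,-0.063,0.015,0,0,0,0.022,-0.0065,-0.063,0.015,0,0,0,0.022,-0.0065,-0.063,0.015])

```text
time: 10.53
position: [0.4775, -0.3876, 0.1013]
eef_rot: [0.137, 0.975, -0.024, 0.172]
force: [0.2, 0.7, -0.1]
grip_width: 0.0258
```

Run:
```python
from h import *
np.set_printoptions(precision=4,suppress=True)
s=robot.read_state();print(s["joint_pos"],s["position"],s["time"])
Rw=wandR(np.radians(164),np.radians(20));o=np.array([.488,-.391,.064])
print("to seat",move(*tcp_target(Rw,o)))
Rt=Ro.from_quat(s["eef_rot"]).as_matrix();ow=s["position"]+Rt@[.002,0,.006]
def lines(p,q,off,sc):
    f=lambda X:((pix(p,X)-off)*sc+sc/2).astype(int)
    for xs,w in((.066,.026),(-.06,.018)):
        for g in(1,-1):
            cv2.polylines(q,[np.array([f(Rw@[xs+a,g*w,h]+o) for a,h in((-.009,0),(-.009,.018),(.009,.018),(.009,0))])],True,(0,0,255),1)
    Rw2=Rt@np.diag([1,-1,-1.])
    cv2.polylines(q,[np.array([f(ow+Rw2@[a,b,h]) for a,b,h in((.049,.02,.03),(.085,.02,.03),(.085,-.02,.03),(.049,-.02,.03))])],True,(0,255,0),1)
out=[]
for n,x,y,w,h,sc in(("scene",175,115,100,75,4),("side",295,270,100,75,4)):
    p=robot.camera_params(n);im=robot.capture(n);q=cv2.resize(im[y:y+h,x:x+w],(w*sc,h*sc),interpolation=cv2.INTER_CUBIC)
    lines(p,q,[x,y],sc);out.append(q)
p=robot.camera_params("wrist");q=robot.capture("wrist");lines(p,q,[0,0],1)
q=cv2.resize(q[0:240,160:480],(400,300));
cv2.imwrite("pics/m5.png",np.vstack([np.hstack(out),np.hstack([q,0*q])]))
```

```text
[-0.7926  0.3472  1.898   0.2979  0.6107 -2.3049] [ 0.4775 -0.3876  0.1013] 10.5333
to seat (array([-0.0003, -0.    , -0.0005]), array([ 0.0103, -0.0034, -0.031 ]))
```

View pics/m5.png

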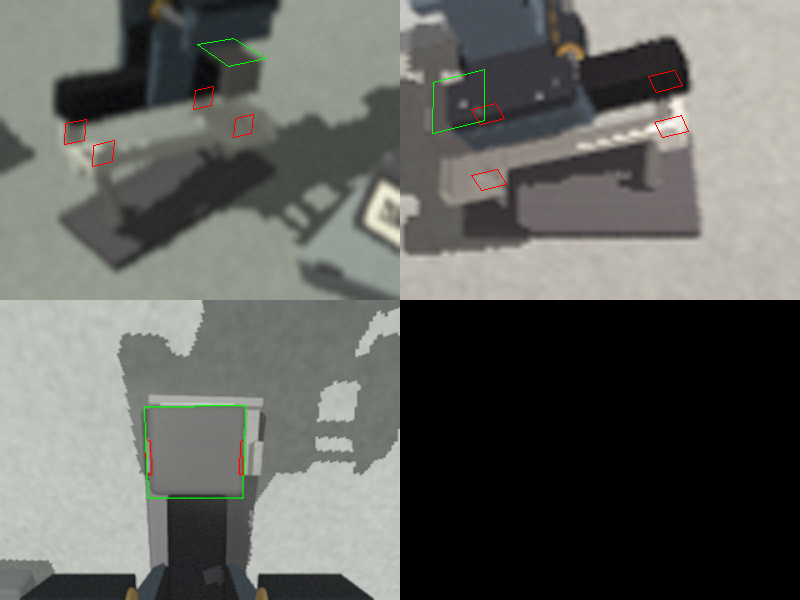

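The wrist view (lower left) shows the low saddle's lip from col 148 to 264, centred at ~206. The wand head is centred at ~196, so the seat may lie ~5 mm further toward +y than the fit says. I'll find a viewing pose where the wrist camera sees the whole rest.

Run:
```python
from h import *
np.set_printoptions(precision=4,suppress=True)
s=robot.read_state();W=robot.camera_params("wrist")
Rt=Ro.from_quat(s["eef_rot"]).as_matrix()
Rc=W["R"]@Rt; tc=W["R"]@s["position"]+W["t"]   # cam = Rc*tool + tc
Rw0=wandR(np.radians(164),np.radians(20));o=np.array([.488,-.391,.064])
pts=[Rw0@np.array(m)+o for m in((.093,0,.01),(.066,0,0),(-.06,0,0))]
for pitch in(-10,5):
  R,_=tcp_target(wandR(np.radians(164),np.radians(pitch)),o);M=R.as_matrix()
  for back,lat,z in((.12,0,.2),(.16,0,.22),(.08,.08,.2),(.08,-.08,.2)):
    p=np.array([.4878+back*.961+lat*.276,-.391-back*.276+lat*.961,z])
    P=dict(mtx=W["mtx"],R=Rc@M.T,t=tc-Rc@M.T@p)
    print(pitch,back,lat,z,p,[pix(P,q) for q in pts],move(R,p))
```

```text
-10 0.12 0 0.2 [ 0.6031 -0.4241  0.2   ] [array([316.0809,  31.6154]), array([316.1101,  57.002 ]), array([316.0827, 154.6563])] (array([ 0.1465,  0.5056, -0.0004]), array([ 0.1254, -0.0357,  0.0969]))
-10 0.16 0 0.22 [ 0.6416 -0.4352  0.22  ] [array([316.121 ,   6.8379]), array([316.1485,  31.078 ]), array([316.1271, 120.2211])] (array([ 0.1465,  0.5056, -0.0004]), array([ 0.1639, -0.0468,  0.1169]))
-10 0.08 0.08 0.2 [ 0.5868 -0.3362  0.2   ] [array([248.3361,  66.7755]), array([248.7663,  91.7579]), array([240.5777, 192.7792])] (array([ 0.1465,  0.5056, -0.0004]), array([0.1091, 0.0522, 0.0969]))
-10 0.08 -0.08 0.2 [ 0.5426 -0.49    0.2   ] [array([383.9004,  66.6605]), array([383.5277,  91.6523]), array([391.6741, 192.7003])] (array([ 0.1465,  0.5056, -0.0004]), array([ 0.0649, -0.1016,  0.0969]))
5 0.12 0 0.2 [ 0.6031 -0.4241  0.2   ] [array([315.7876, -39.5911]), array([315.8617,  -3.6607]), array([315.9659, 123.7501])] (array([ 0.0743,  0.2539, -0.0003]), array([ 0.1254, -0.0357,  0.0969]))
5 0.16 0 0.22 [ 0.6416 -0.4352  0.22  ] [array([315.7955, -79.6801]), array([315.8677, -43.2118]), array([315.9696,  80.8709])] (array([ 0.0743,  0.2539, -0.0003]), array([ 0.1639, -0.0468,  0.1169]))
5 0.08 0.08 0.2 [ 0.5868 -0.3362  0.2   ] [array([235.4251,   9.6645]), array([238.1197,  42.3779]), array([237.3511, 164.5342])] (array([ 0.0743,  0.2539, -0.0003]), array([0.1091, 0.0522, 0.0969]))
5 0.08 -0.08 0.2 [ 0.5426 -0.49    0.2   ] [array([396.3459,   9.5127]), array([393.7855,  42.2423]), array([394.7555, 164.4393])] (array([ 0.0743,  0.2539, -0.0003]), array([ 0.0649, -0.1016,  0.0969]))
```

>>> send_rows(steps=[0,0,0,-0.004,0.001,0.012,0.015,0,0,0,-0.008,0.003,0.035,0.015,0.02,0.063,0,-0.005,0.008,0.06,0.015,0.038,0.126,0,0.01,0.015,0.085,0.015,0.056,0.19,0,0.03,0.022,0.1,0.015,0.074,0.253,0,0.055,0.03,0.1,0.015,0.092,0.316,0,0.075,0.038,0.1,0.015,0.11,0.38,0,0.092,0.045,0.098,0.015,0.128,0.443,0,0.104,0.05,0.097,0.015,0.1465,0.5056,0,0.109,0.052,0.097,0.015,0.1465,0.5056,0,0.109,0.052,0.097,0.015,0.1465,0.5056,0,0.109,0.052,0.097,0.015])

```text
time: 11.68
position: [0.5868, -0.3359, 0.1982]
eef_rot: [0.138, 0.986, 0.013, -0.087]
force: [-1.3, 0.0, -2.8]
grip_width: 0.0258
```

>>> send_rows(steps=[0,0,0,0,0,0,0.015,0,0,0,0,0,0,0.015])

```text
time: 11.85
position: [0.5849, -0.3362, 0.1996]
eef_rot: [0.139, 0.986, 0.013, -0.087]
force: [-0.7, 0.2, -1.3]
grip_width: 0.026
```

Run:
```python
from h import *
import pickle
np.set_printoptions(precision=4,suppress=True)
s=robot.read_state();W=robot.camera_params("wrist");im=robot.capture("wrist")
pickle.dump((s,W),open("w3.pkl","wb"));cv2.imwrite("pics/w3.png",im);print(s["position"],s["time"])
Rw=wandR(np.radians(164),np.radians(20));o=np.array([.488,-.391,.064])
x0,y0,sc=160,40,4
q=cv2.resize(im[40:190+35,160:360],None,fx=sc,fy=sc,interpolation=cv2.INTER_CUBIC)[:600]
for xs,w in((.066,.026),(-.06,.018)):
    for g in(1,-1):
        P=[(pix(W,Rw@[xs+a,g*w,h]+o)-[x0,y0])*sc+2 for a,h in((-.009,0),(-.009,.018),(.009,.018),(.009,0))];print(np.array(P).astype(int).tolist())
        for c in P:cv2.circle(q,tuple(c.astype(int)),2,(0,0,255),-1)
cv2.imwrite("pics/m6.png",q)
```

```text
[ 0.5849 -0.3362  0.1996] 11.85
[[266, 241], [246, 200], [252, 146], [272, 189]]
[[443, 240], [432, 200], [435, 146], [445, 189]]
[[253, 652], [230, 632], [237, 563], [260, 587]]
[[391, 651], [376, 631], [380, 563], [394, 587]]
```

View pics/m6.png

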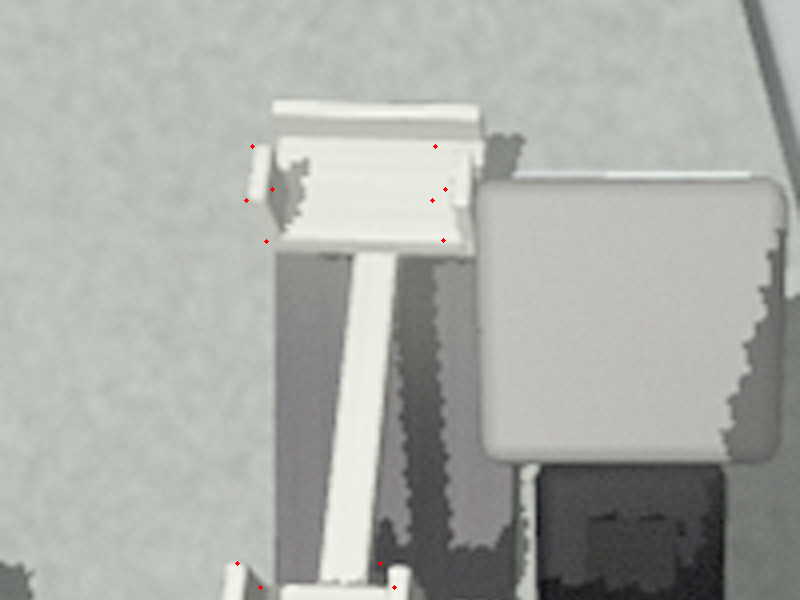

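The full rest is now in view. The low cheeks' inner edges are +20 px from the model (5.7 mm) and the high ones +11 px (2.8 mm). That moves the seat origin ~4 mm toward +y and makes its yaw ≈162.8°, which agrees with the base plate's edges (162.6–164.4°). I'll update the seat estimate with this.

Run:
```python
from h import *
np.set_printoptions(precision=4,suppress=True)
Rw=wandR(np.radians(162.9),np.radians(20));o=np.array([.489,-.3872,.064])
print(Rw[:,2])
for up in(.06,.03,0):print(up,tcp_target(Rw,o+up*Rw[:,2])[1],move(*tcp_target(Rw,o+up*Rw[:,2])))
```

```text
[-0.3269  0.1006  0.9397]
0.06 [ 0.4692 -0.3811  0.1267] (array([-0.1508, -0.5024, -0.0175]), array([-0.1156, -0.045 , -0.0729]))
0.03 [ 0.479  -0.3841  0.0985] (array([-0.1508, -0.5024, -0.0175]), array([-0.1058, -0.048 , -0.1011]))
0 [ 0.4888 -0.3871  0.0703] (array([-0.1508, -0.5024, -0.0175]), array([-0.096 , -0.051 , -0.1293]))
```

>>> send_rows(steps=[-0.015,-0.05,-0.002,-0.01,-0.004,0,0.015,-0.03,-0.1,-0.0035,-0.025,-0.01,0,0.015,-0.045,-0.15,-0.005,-0.045,-0.018,0,0.015,-0.06,-0.2,-0.007,-0.065,-0.026,-0.003,0.015,-0.075,-0.25,-0.009,-0.085,-0.034,-0.008,0.015,-0.09,-0.3,-0.0105,-0.1,-0.04,-0.015,0.015,-0.105,-0.35,-0.012,-0.11,-0.044,-0.025,0.015,-0.12,-0.4,-0.014,-0.115,-0.045,-0.038,0.015,-0.135,-0.45,-0.016,-0.116,-0.045,-0.052,0.015,-0.1508,-0.5024,-0.0175,-0.116,-0.045,-0.065,0.015,-0.1508,-0.5024,-0.0175,-0.1156,-0.045,-0.0729,0.015,-0.1508,-0.5024,-0.0175,-0.1156,-0.045,-0.0729,0.015])

```text
time: 12.9
position: [0.468, -0.3797, 0.1241]
eef_rot: [0.147, 0.974, -0.025, 0.169]
force: [0.8, 0.2, -1.1]
grip_width: 0.0256
```

>>> send_rows(steps=[0,0,0,0,0,0,0.015,0,0,0,0,0,0,0.015,0,0,0,0,0,0,0.015])

```text
time: 13.15
position: [0.4716, -0.3816, 0.1268]
eef_rot: [0.145, 0.974, -0.026, 0.172]
force: [-0.5, 0.4, -1.6]
grip_width: 0.0257
```

Run:
```python
from h import *
np.set_printoptions(precision=4,suppress=True)
Rw=wandR(np.radians(162.9),np.radians(20));o=np.array([.489,-.3872,.064])
s=robot.read_state();W=robot.camera_params("wrist");im=robot.capture("wrist");cv2.imwrite("pics/w4.png",im)
print(s["position"],s["force"],s["time"],move(*tcp_target(Rw,o)))
print("lip pred",[pix(W,Rw@[.095,b,.01]+o) for b in(.032,-.032)])
g=cv2.cvtColor(im,cv2.COLOR_BGR2GRAY)
for r in range(60,112,4):print(r,g[r,250:390:4].tolist())
```

```text
[ 0.4716 -0.3816  0.1268] [-0.4703  0.3874 -1.5743] 13.15 (array([ 0.0012, -0.0006, -0.0019]), array([ 0.0174, -0.0058, -0.0562]))
lip pred [array([273.3115,  85.8934]), array([357.6821,  85.9779])]
60 [185, 191, 194, 194, 192, 164, 114, 111, 118, 112, 112, 113, 117, 117, 119, 119, 117, 115, 115, 122, 117, 114, 121, 120, 112, 109, 113, 112, 110, 113, 113, 113, 115, 118, 118]
64 [185, 188, 186, 189, 185, 112, 117, 114, 119, 118, 117, 115, 118, 115, 120, 116, 116, 116, 114, 118, 116, 109, 113, 114, 117, 116, 116, 113, 112, 113, 112, 111, 112, 115, 113]
68 [188, 187, 187, 186, 185, 163, 123, 124, 120, 119, 120, 118, 118, 116, 119, 115, 117, 120, 116, 118, 115, 117, 116, 114, 115, 114, 115, 114, 112, 113, 114, 115, 116, 114, 112]
72 [185, 187, 193, 188, 188, 194, 124, 125, 124, 121, 119, 119, 120, 120, 116, 116, 115, 117, 116, 116, 116, 115, 118, 115, 116, 114, 115, 116, 115, 120, 115, 114, 116, 113, 116]
76 [193, 189, 191, 187, 190, 195, 125, 125, 127, 124, 120, 118, 118, 121, 119, 122, 119, 119, 120, 119, 118, 119, 112, 120, 116, 117, 117, 115, 116, 118, 117, 110, 119, 115, 112]
80 [19
[... 720 characters left out ...]
89, 187, 193, 195, 172, 98, 153, 126, 128, 127, 124, 125, 120, 121, 122, 122, 120, 120, 119, 116, 117, 119, 120, 120, 119, 111, 78, 114, 113, 112, 115, 117, 119, 116]
100 [187, 188, 189, 189, 193, 197, 95, 158, 122, 125, 124, 122, 122, 123, 121, 121, 121, 119, 120, 121, 119, 122, 118, 123, 120, 115, 110, 75, 112, 148, 114, 111, 114, 119, 119]
104 [190, 187, 187, 187, 189, 190, 96, 155, 125, 123, 126, 125, 123, 120, 122, 123, 123, 120, 121, 119, 118, 119, 114, 121, 119, 119, 109, 69, 135, 109, 117, 111, 111, 113, 114]
108 [193, 194, 190, 188, 190, 191, 94, 160, 121, 123, 124, 124, 120, 120, 120, 121, 119, 122, 121, 119, 121, 118, 117, 118, 121, 118, 110, 71, 111, 116, 114, 113, 123, 116, 115]
```

The head (cols 278–358) and the lip (~274–356) now line up within ~2 mm. Lowering along the seat normal.

>>> send_rows(steps=[0,0,0,0.004,-0.001,-0.009,0.015,0,0,0,0.007,-0.002,-0.019,0.015,0,0,0,0.01,-0.003,-0.029,0.015,0,0,0,0.0125,-0.004,-0.038,0.015,0,0,0,0.0145,-0.0047,-0.045,0.015,0,0,0,0.0155,-0.0051,-0.0495,0.015,0,0,0,0.016,-0.0053,-0.0515,0.015,0,0,0,0.016,-0.0054,-0.0524,0.015,0,0,0,0.016,-0.0054,-0.0524,0.015,0,0,0,0.016,-0.0054,-0.0524,0.015])

```text
time: 14.03
position: [0.4864, -0.3864, 0.0734]
eef_rot: [0.146, 0.974, -0.026, 0.171]
force: [-0.3, 0.0, -1.5]
grip_width: 0.0259
```

>>> send_rows(steps=[0,0,0,0.0003,0,-0.001,0.015,0,0,0,0.0007,-0.0002,-0.002,0.015,0,0,0,0.0007,-0.0002,-0.002,0.015,0,0,0,0.0007,-0.0002,-0.002,0.015])

```text
time: 14.37
position: [0.487, -0.3864, 0.0711]
eef_rot: [0.146, 0.974, -0.026, 0.171]
force: [0.6, -0.2, -2.6]
grip_width: 0.0258
```

>>> send_rows(steps=[0,0,0,0.0002,0,-0.0005,0.015,0,0,0,0.0003,0,-0.001,0.015,0,0,0,0.0003,0,-0.001,0.015])

```text
time: 14.62
position: [0.4874, -0.3865, 0.0703]
eef_rot: [0.146, 0.974, -0.026, 0.171]
force: [-1.1, 0.9, 0.2]
grip_width: 0.0258
```

>>> send_rows(steps=[0,0,0,0.0002,0,-0.0005,0.015,0,0,0,0.0003,0,-0.001,0.015,0,0,0,0.0003,0,-0.001,0.015])

```text
time: 14.87
position: [0.4874, -0.3864, 0.0702]
eef_rot: [0.146, 0.974, -0.026, 0.171]
force: [-7.0, 2.1, 8.1]
grip_width: 0.0261
```

>>> send_rows(steps=[0,0,0,0.0002,0,-0.0005,0.015,0,0,0,0.0003,0,-0.001,0.015,0,0,0,0.0003,0,-0.001,0.015])

```text
time: 15.12
position: [0.4874, -0.3864, 0.0702]
eef_rot: [0.146, 0.974, -0.026, 0.171]
force: [-10.9, 3.5, 15.2]
grip_width: 0.0261
```

Contact came at z = 0.0702, against 0.0703 predicted for both floors. I'll ease off the pressure, then release.

>>> send_rows(steps=[0,0,0,-0.0006,0,0.002,0.015,0,0,0,-0.0008,0,0.002,0.015,0,0,0,-0.0008,0,0.002,0.015])

```text
time: 15.37
position: [0.4872, -0.3866, 0.0701]
eef_rot: [0.146, 0.974, -0.026, 0.171]
force: [-2.6, 0.4, 3.4]
grip_width: 0.0255
```

>>> send_rows(steps=[0,0,0,0,0,0,0.026,0,0,0,0,0,0,0.028,0,0,0,0,0,0,0.032,0,0,0,0,0,0,0.038,0,0,0,0,0,0,0.045,0,0,0,0,0,0,0.05,0,0,0,0,0,0,0.05,0,0,0,0,0,0,0.05], squeeze=5)

```text
time: 16.03
position: [0.4872, -0.3864, 0.0699]
eef_rot: [0.146, 0.974, -0.026, 0.171]
force: [0.1, 0.0, 1.3]
grip_width: 0.0498
```

Run:
```python
from h import *
s=robot.read_state();print(s["position"],s["force"],s["grip_width"],s["time"])
im=robot.capture("wrist");cv2.imwrite("pics/w5.png",im)
g=cv2.cvtColor(im,cv2.COLOR_BGR2GRAY)
print(g[30:150:3,317].tolist());
for r in(90,110,130):print(r,g[r,240:400:4].tolist())
```

```text
[ 0.48716031 -0.38639779  0.0699183 ] [0.08146424 0.00968209 1.29027003] 0.04981750619552649 16.0333
[117, 118, 125, 121, 122, 123, 120, 117, 119, 124, 125, 124, 126, 129, 171, 178, 178, 132, 185, 123, 128, 128, 127, 127, 126, 126, 129, 127, 127, 129, 126, 127, 126, 126, 121, 125, 123, 123, 123, 123]
90 [196, 132, 134, 136, 130, 101, 184, 183, 182, 182, 124, 135, 131, 130, 133, 131, 128, 128, 132, 128, 132, 126, 131, 130, 126, 130, 125, 128, 124, 136, 177, 178, 81, 85, 118, 121, 119, 123, 125, 125]
110 [203, 198, 135, 136, 132, 101, 170, 187, 184, 185, 124, 132, 130, 129, 128, 129, 126, 128, 124, 122, 124, 125, 126, 125, 120, 124, 123, 125, 123, 158, 183, 185, 79, 117, 123, 123, 120, 118, 119, 125]
130 [199, 200, 201, 161, 131, 179, 184, 134, 154, 178, 113, 129, 128, 126, 126, 125, 127, 127, 126, 123, 124, 122, 126, 125, 127, 121, 125, 124, 120, 160, 129, 182, 181, 123, 121, 123, 121, 125, 124, 122]
```

The wand is released, with a floor gap on both sides of the head inside the cheeks (about 6 mm and 3 mm). Retreating along the seat normal.

>>> send_rows(steps=[0,0,0,-0.0017,0.0005,0.005,0.05,0,0,0,-0.005,0.0015,0.015,0.05,0,0,0,-0.01,0.003,0.03,0.05,0,0,0,-0.0175,0.005,0.05,0.05,0,0,0,-0.026,0.008,0.075,0.05,0,0,0,-0.035,0.01,0.1,0.05,0,0,0,-0.04,0.012,0.125,0.05,0,0,0,-0.045,0.014,0.15,0.05,0,0,0,-0.045,0.014,0.17,0.05,0,0,0,-0.045,0.014,0.18,0.05,0,0,0,-0.045,0.014,0.18,0.05,0,0,0,-0.045,0.014,0.18,0.05])

```text
time: 17.08
position: [0.4419, -0.3722, 0.25]
eef_rot: [0.146, 0.974, -0.026, 0.171]
force: [0.8, -0.1, -0.7]
grip_width: 0.0499
```

Run:
```python
from h import *
np.set_printoptions(precision=4,suppress=True)
s=robot.read_state();print(s["position"],s["force"],s["time"])
Rw=wandR(np.radians(162.9),np.radians(20));o=np.array([.4885,-.3880,.064])
# compare predicted seated-wand silhouette (dark handle top centroid/ends) with side & scene
def dark(im,p):
    u=pix(p,o+Rw@[-.02,0,.03]);x,y=u.astype(int)
    m=(cv2.cvtColor(im,cv2.COLOR_BGR2GRAY)<60).astype(np.uint8)
    k,l,st,c=cv2.connectedComponentsWithStats(m);L=l[y,x];return st[L],c[L]
for n in("scene","side"):
    p=robot.camera_params(n);im=robot.capture(n);cv2.imwrite(f"pics/{n}6.png",im)
    pts=np.array([pix(p,o+Rw@[a,b,h]) for a in(-.085,.049) for b in(-.013,.013) for h in(0,.03)],np.float32)
    h=cv2.convexHull(pts);M=cv2.moments(h);x,y,w,hh=cv2.boundingRect(h)
    print(n,"pred bbox",x,y,w,hh,"centroid",M["m10"]/M["m00"],M["m01"]/M["m00"],"area",M["m00"],"seen",*dark(im,p))
```

```text
[ 0.4419 -0.3722  0.25  ] [ 0.783  -0.1099 -0.7465] 17.0833
scene pred bbox 187 136 44 21 centroid 208.3328756447757 146.29054859751284 area 537.2775285596726 seen [     0      0    640    400 197001] [359.8991 221.0913]
side pred bbox 319 284 54 26 centroid 345.734182107555 296.86281551301767 area 777.1357044386677 seen [319 287  50  23 640] [343.2094 297.6375]
```

Run:
```python
import cv2,numpy as np
for n,(x,y,w,h) in(("scene",(180,125,70,45)),("side",(310,278,70,40))):
    g=cv2.cvtColor(cv2.imread(f"pics/{n}6.png"),cv2.COLOR_BGR2GRAY)[y:y+h,x:x+w]
    print(n);[print("".join("#" if v<45 else "+" if v<90 else "." if v<150 else "o" if v<190 else "W" for v in r)) for r in g[::2]]
```

```text
scene
...........oo........ooo......o............o.........o......ooo...oooo
...............o.oooooooo..ooooooo.o...................o.o..ooo..ooooo
...........ooo....oooo......oo.o..ooo........................ooooo...o
...............ooooooo..........o...........................oooo..o...
.........................ooo.............................ooooo..ooo...
.....oo.o.......oooo.ooo.oo..........o.....................o..........
................oooo......oooooo......................................
.......oooooo..o...oooo...............++++++###++....++++++...........
.........oooo...............+++++#################+...++++++..........
.......oo........++++++###########################+.++++++++.........+
..........+#######################################++++.............+++
.........+#######################################++++............+++++
.........+############++###################++++++..................++.
+........+#######+oo....+#########+++++++.......+++..o..++++++++....++
+++.......+######+o....++++++++..........+++++++++++++++++++++++++++++
............+####+...........
[... 1263 characters left out ...]
###++++###########################################+oWWWoooWWW
.ooooooo.######################################+...oWWo...ooWWWWWWWWWW
oooooooo.###################################+++WWWWWooWWWoWWWWWWWWWWWW
oooooooo.#########################++++..........oWoooooWo.oWWWWWWWooWW
oooooooo..###############++++............++++++..oooooooo.oWWWooooooWW
o..........+####++++...........++++++++++++++++...........ooooWoWWWWWW
......................+++++++++++++++++++++++++...........oWWWWWWWooWW
....ooooo...++++++++++++++++++++++++++++++++++.............oWWWWWWWWWW
ooWWWWWooWW.+++++++++++++++...............++++.............oooooWWWWWW
WW.ooooooWW.............................+++++++............oooooWWWWWW
```

In both fixed cameras the wand's handle covers the predicted seated outline to within ~2 px. Handing in.

```bash
python3 -c "
from station import robot
print(robot.close_job())"
```

```text
the job is handed in; nothing more can be done
None
```

I scanned the gear coupling's label with the middle-sized wand and laid it in its sloped rest. The job was handed in at about 17 s of the 53 s allowed, and no verdict was reported.

- **Scan:** the wand was held on the label for about 2.7 s with its nose about 8 cm away. Before a last 2 mm nudge, the cameras put the aim about 3 mm off the label's middle. I did not recheck the aim with a camera after that nudge. Joint speeds during the hold were near zero.
- **Seat position:** the fixed cameras and the wrist camera disagreed by about 4 mm sideways. I used a value weighted mostly toward the wrist camera.
- **Placing:** contact came at z = 0.0702 m, against 0.0703 m predicted. I released and backed off to z = 0.25 m.
- **After release:** the wrist picture showed a gap on both sides of the head, about 6 mm and 3 mm, so the wand sits roughly 2 mm off centre. In both fixed cameras the handle matches the predicted seated outline to 2–4 px.
- **Failed or not done:** one automatic outline check on the scene picture picked up the background, so I repeated it with a brightness map, which agreed. By then I had used all 12 picture views, so these last checks were numbers only. I did not check the bystanders at the end, but no unexpected contact forces showed up.

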